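# Lock a row of statuette plinths with a wedge

### The job

Pack the four plinths tight on the packing board for gilding: take the tapered wooden wedge, start its thin end in the open gap at the right-hand end of the row (as seen from the robot), and push it in firmly from its thick end until the row is closed up and the wedge jams. Leave the wedge lying flat in the gap, and leave the other things on the bench where they are.

Things in the scene. Friction and masses are not known exactly. Their poses are not given: they have to be found in the camera images.
- board: plywood packing board fixed to the bench, 225 (its x, -135 to +90) x 320 (y) x 10 thick. Origin: at bench height under the row's middle; +x points away from the robot, +y left along the row. Left stop: inner face at y +111. The round plinths stand in a row along y, in a channel between a back fence (26 high, x +25.5 to +43.5) and a front rail (14 high, x -39.5 to -25.5); both end at y -72.
- stop (a point): slanted stop at the right end of the board, 38 high above the board's top, 30 thick: this point is the front end of its inner face, on the board's top (board x -45, y -113). The face runs from here back to board x +55, y -93: slope 1 in 5, matching the wedge's slanted side.
- gap (a point): middle of the gap between plinth_d and the slanted stop as it is when the row is closed up, on the board's top (board x 0, y -92.5, z +10). Closed up the gap is 23 mm wide here, at the start 11 to 15 (the plinths stand loose, with small gaps between them). It is open in front, above and behind; the wedge slides in from the front along board +x on the board's top.
- wedge: plain waxed wooden wedge lying flat on the bench right of the board, 130 long, 36 high, about 85 g, tapering in plan from 10 (thin end) to 36. Origin: underside, mid-length, mid-width (23 wide there). +x points to the thin end, along the straight long side, which is at y +11.5; the slanted side is at y +1.5 (thin end) to -24.5 (thick end). Starts with the thin end roughly away from the robot.
- wedge_tip (a point): middle of the wedge's thin end face, 18 mm above its underside (wedge x +65, y +6.5). Fully home the wedge has its straight side against plinth_d, along the board's x, and this point is about 65 mm beyond the row's middle line.
- wedge_butt (a point): middle of the wedge's thick end face, 18 mm above its underside (wedge x -65, y -6.5): the face to push. A few N move the wedge and close the row (it slides along the slanted stop: 1 mm left for 5 forward); the force rises steeply when it jams. Push with 10 to 20 N. Once jammed it stays; the thick end then stands about 65 mm in front of the row's middle line, 20 in front of the stop.
- plinth_a: round turned plinth, 48 in diameter, 42 high (lower 34 mm full size, then a narrower step), about 90 g, waxed, standing loose in the channel of the packing board, leftmost, next to the left stop. Origin: centre of its underside.
- plinth_b: round turned plinth, 48 in diameter, 42 high (lower 34 mm full size, then a narrower step), about 90 g, waxed, standing loose in the channel of the packing board, second from the left. Origin: centre of its underside.
- plinth_c: round turned plinth, 48 in diameter, 42 high (lower 34 mm full size, then a narrower step), about 90 g, waxed, standing loose in the channel of the packing board, third from the left. Origin: centre of its underside.
- plinth_d: round turned plinth, 48 in diameter, 42 high (lower 34 mm full size, then a narrower step), about 90 g, waxed, standing loose in the channel of the packing board, rightmost, next to the gap; when the row is closed up its centre is at board y = -57. Origin: centre of its underside.
- strip: plain straight wooden filler strip, 130 x 24 x 36 high, does not taper; not needed, leave alone. Origin: centre of its underside.
- chair_a: gilded model throne chair, about 64 x 72, 147 high; bystander. Origin: under its centre, on the bench.
- chair_b: white model throne chair, about 64 x 72, 147 high; bystander. Origin: under its centre, on the bench.
- mallet: mallet lying on the bench at the far right; bystander. Origin: on its underside.
- jar: amber jar with a steel lid, 64 in diameter, 90 high, on the far right; bystander. Origin: centre of its underside.
- brush: brush lying on the bench at the near left; bystander. Origin: on its underside.
- dish: white dish, 90 in diameter, 35 high, on the near side of the bench; bystander. Origin: centre of its underside.
Things that resemble listed ones, but are neither listed nor needed, are in the scene too. What is shaped like the wedge but red is not meant.

How it is judged:
By the outcome, as a careful person would: the job done as asked, in the order asked, and still so for the second after the job is handed in, with the robot touching nothing.
It also fails if it takes over 54 s, if anything falls off the work surface, if the arm or the gripper's body presses on something with over 40 N, if the wrist force passes 120 N, or if a joint passes its speed limit or range.

### The arm

A 7-joint arm with a two-finger parallel gripper is mounted at the origin on the work surface. World frame = base frame: x ahead of the robot, y to its left, z up, the work surface at z = 0. Lengths are in mm, angles in rad, forces in N, time in s.
With the tool pointing down it reaches from about 350 to 775 mm from the base axis. Payload 3.1 kg.
Tool frame: the origin (TCP) lies at the very end of the fingers, on their centre line; the grasp point (between the pads) lies 19 mm behind it; z points along the fingers, y is the line along which they close (so a half turn about z gives the same grasp; the last joint's range is limited). The gripper opens to 85 mm and grips with 20 to 120 N. Pads are 22 mm wide; open, the fingers measure 114 mm over their backs; the gripper's body (76 mm by 85 mm) begins 54 mm behind the grasp point. The pads swing forward as they close: fully open they stand 13 mm farther back than shut.
Start: joints at [1.059, 0.311, 0.014, 1.512, -0.004, 1.319, -0.027], TCP at [249.023, -490.413, 231.304] pointing down, gripper open.
Joint ranges: [-2.7, 2.7], [-0.3, 1.91], [-1.27, 1.3], [0.12, 2.57], [-1.44, 4.58], [0.2, 2.03], [-3.05, 3.05]. Speed limits (rad/s): [2.79, 2.79, 3.14, 3.14, 3.14, 3.14, 3.14].

### API

Orientations are given as [roll, pitch, yaw] about the fixed x, y, z axes, in that order (R = Rz(yaw) Ry(pitch) Rx(roll)).
In Python, from bench import ctrl gives the robot as it stands.
- The arm moves only by the tool carry_out, never from a script. Its argument "commands" is a list of rows, each a list of 3 entries, a list of its own where there are three numbers: the shift along the world's x, y, z in cm, then the turn about the world's z in rad, then the finger opening in cm, from 0 to 8.54. In form: [[[x, y, z], roll, grip], ...]. A call has 1 to 20 rows; each row is the pose to reach, as a shift and turn from the pose commanded when the call began; what a row does not reach only later rows make up. A row lasts 1/10 s, in which the tool goes at most 50 mm and 8.59 degrees, less where a joint would pass 70% of its speed; a pose out of reach is approached as far as the arm can. A call with a gripper value outside its range is refused whole. The fingers move at their own pace and stop on an object; "force" is the grip in N (left out, the last holds). Time passes only in rows, so rows that repeat a pose let the fingers close. It gives the time, the measured TCP pose, the force, the opening and the grip force at its end, in the units of the state.
- ctrl.state(): the state, without advancing time (a new reading comes with each control period).
- ctrl.read_camera(name): name is "scene" or "top" or "wrist"; returns a dict with "image" (384x512x3 uint8, red, green, blue), "fov_y" (degrees; the focal length in pixels is half the picture's height over the tangent of half this angle, whatever the lens; pixels are square), "cx", "cy" (the principal point, pixels), "rvec" (rotation vector, rad) and "tvec" (3), from world to camera coordinates, as OpenCV has them; the wrist camera has in their place "tool_from_camera" (4x4, takes a point from camera to tool coordinates, whose origin is the TCP and whose axes are the flange's). Camera axes: x right, y down, z forward; pixel columns grow to the right and rows downward; lengths in mm; the calibration is good to about 2 mm. A picture is of the moment at which its call begins: read the wrist's pose just before it. There is no depth.
- ctrl.close_job(): hands the job in; it is judged then, once.
The state is a dict: "clock": time; "qpos": joint angles; "joint_velocities": joint speeds; "joint_efforts": joint torques, N m; "eef_pos": TCP position; "orientation": TCP orientation; "force": force on the tool from outside, world axes, zero at the start; "wrist_torque": the same for the moment, N m; "finger_gap": opening from 0.0 (shut) to 1.0 (fully open); "finger_force": force on a finger pad.
Only numpy, scipy, OpenCV 4.12 (cv2) and the standard library are available. Lean on these libraries where they do the work, as an engineer would, in place of code of your own. Each camera call takes 0.05 s, during which the arm holds its last target. There are 200 camera calls.

## Working session

There is one attempt and no reset: what is moved stays moved. The work goes in short steps, Python scripts to look and compute and a tool call to move; the robot and the scene stay as the last step left them, time stands still between calls to the robot, and variables do not carry over. Pictures are saved under pics/ and viewed, at most 10 in all, crops included, and the job is handed in when it is done.

Besides the shell and the picture viewer there is one more tool, called after ">>>" as name(argument=value, ...), one argument or row to a line, values as JSON. carry_out: Moves the arm, as the interface text tells. Its arguments: {"type":"object","properties":{"commands":{"type":"array","items":{"type":"array"}},"force":{"type":"number"}},"required":["commands"]}

```bash
mkdir -p pics
cat > h.py <<'E'
import numpy as np,cv2,pickle
from bench import ctrl
def cam(n):
    s=ctrl.state(); c=ctrl.read_camera(n); c['state']=s
    im=c['image']; h,w=im.shape[:2]; f=h/2/np.tan(np.radians(c['fov_y'])/2)
    K=np.array([[f,0,c['cx']],[0,f,c['cy']],[0,0,1]])
    if 'rvec' in c:
        R=cv2.Rodrigues(np.array(c['rvec'],float))[0]; t=np.array(c['tvec'],float).ravel()
    else:
        from scipy.spatial.transform import Rotation as Ro
        T=np.eye(4);T[:3,:3]=Ro.from_euler('xyz',s['orientation']).as_matrix();T[:3,3]=s['eef_pos']
        M=np.linalg.inv(T@np.array(c['tool_from_camera']));R=M[:3,:3];t=M[:3,3]
    d=dict(K=K,R=R,t=t,im=im); pickle.dump(d,open(n+'.pkl','wb')); return d
def load(n): return pickle.load(open(n+'.pkl','rb'))
def px2w(d,u,v,z):
    r=d['R'].T@np.linalg.inv(d['K'])@np.array([u,v,1]); o=-d['R'].T@d['t']
    return (o+r*(z-o[2])/r[2]).round(1)
def w2px(d,P):
    q=d['K']@(d['R']@np.array(P,float)+d['t']); return q[:2]/q[2]
def save(d,fn,box=None,k=1):
    im=d['im'] if box is None else d['im'][box[1]:box[3],box[0]:box[2]]
    cv2.imwrite('pics/'+fn,cv2.resize(im[:,:,::-1],None,fx=k,fy=k,interpolation=cv2.INTER_CUBIC))
E
python3 - <<'E'
from h import *
d=cam('top');save(d,'top.png',None,1.5)
e=cam('scene');save(e,'scene.png',None,1.5)
print(ctrl.state())
for n in (d,e): print(-n['R'].T@n['t'])
E
```

```text
{'clock': 0.1, 'qpos': array([ 1.05929486,  0.31165365,  0.01398155,  1.51290505, -0.00437674,
        1.31924493, -0.02719037]), 'joint_velocities': array([-0.00022831, -0.00111369,  0.00059369, -0.00209284, -0.00139728,
        0.00047266,  0.00041168]), 'joint_efforts': array([ 7.17630501e-04, -3.80851400e+01,  1.46712824e-01, -2.31241697e+01,
        1.22736549e-02,  8.01670103e-03, -3.21096093e-05]), 'eef_pos': array([ 248.69488404, -489.80634934,  230.32198046]), 'orientation': array([-3.13941477e+00,  1.09722131e-04,  4.69904406e-01]), 'force': array([ 0.35282987, -0.05432289,  0.46118795]), 'wrist_torque': array([-0.00788704,  0.04019063, -0.0002312 ]), 'finger_force': 0.0, 'finger_gap': 1.0005955736229364}
[ 166.44809644  -64.72164692 1430.77207065]
[1008.68605676 -315.3867102   939.78895749]
```

View pics/top.png

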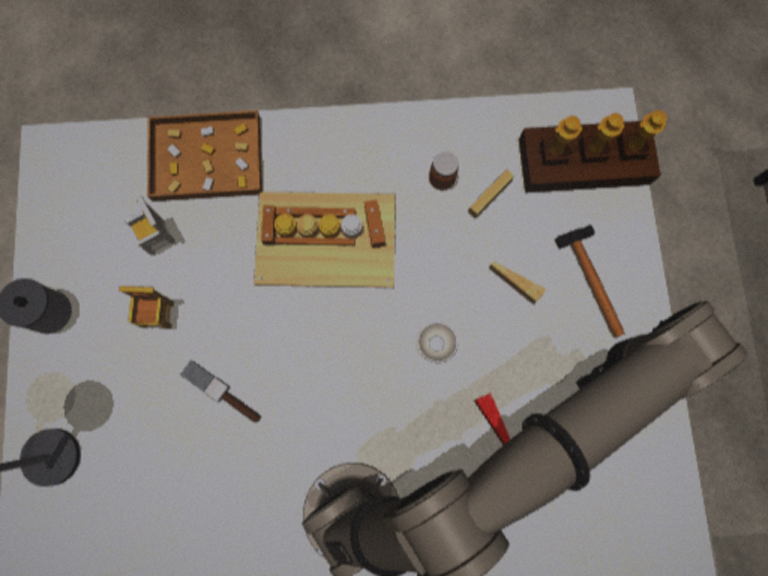

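View pics/scene.png

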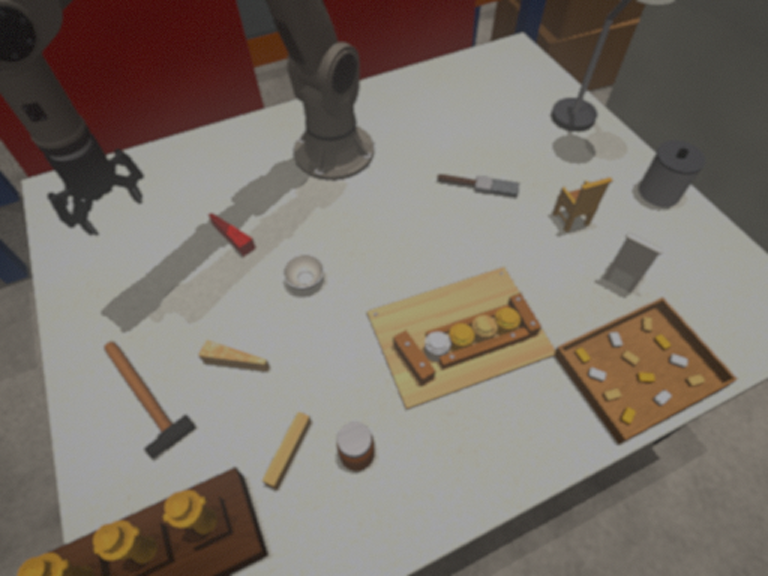

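The top view shows the board at (255–395, 192–288) and the wedge from its thin end (492,264) to its thick end (540,297). The strip is at (490,193). I'll enlarge that area.

Run:
```python
from h import *
d=load('top');save(d,'crop.png',(165,120,365,205),4)
```

```text
(no output)
```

View pics/crop.png

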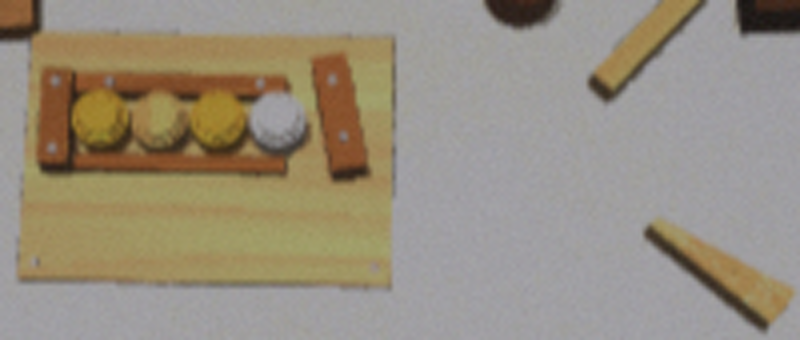

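The crop shows the board corners at (33,35), (394,37), (391,285) and (20,280). The wedge's top-face corners are about (662,218), (646,229), (793,291) and (768,321).

Run:
```python
from h import *
d=load('top')
f=lambda u,v,z: px2w(d,165+u/4,120+v/4,z)
print('board',[f(u,v,10) for u,v in((33,35),(394,37),(391,285),(20,280))])
print('wedge',[f(u,v,36) for u,v in((662,218),(646,229),(793,291),(768,321))])
print('stop top',[f(u,v,48) for u,v in((312,58),(333,178),(345,54),(368,174))])
print('pl',[f(u,v,42) for u,v in((101,120),(159,120),(218,120),(278,121))])
```

```text
board [array([728.3, 172.5,  10. ]), array([ 704.7, -144.9,   10. ]), array([ 481.5, -125.6,   10. ]), array([507.5, 189.8,  10. ])]
wedge [array([ 517.9, -357.1,   36. ]), array([ 509.3, -342.6,   36. ]), array([ 447.6, -459.6,   36. ]), array([ 423.6, -435.6,   36. ])]
stop top [array([676.2, -71.3,  48. ]), array([568.5, -82.1,  48. ]), array([677.8, -99.7,  48. ]), array([ 569.9, -111.8,   48. ])]
pl [array([635. , 111.5,  42. ]), array([631.6,  62.2,  42. ]), array([628.2,  12.1,  42. ]), array([623.8, -38.8,  42. ])]
```

Board yaw is about -0.08 with its origin near (628,21). Wedge yaw is about 0.80, centred at (475,-399). I'll go above the wedge's thick half and look from there.

>>> carry_out(
  commands=[
    [[2,0.6,0],0.04,8.5],
    [[4.5,1.4,0],0.1,8.5],
    [[7.5,2.3,0],0.16,8.5],
    [[10.5,3.2,0],0.23,8.5],
    [[13.5,4.1,0],0.3,8.5],
    [[16.5,5.0,0],0.36,8.5],
    [[19,5.8,0],0.41,8.5],
    [[20,6.1,0],0.43,8.5],
    [[20,6.1,0],0.43,8.5],
    [[20,6.1,0],0.43,8.5],
  ],
)

```text
clock: 1.1
eef_pos: [448.4, -429.6, 231.1]
orientation: [-3.141, 0.001, 0.9]
force: [-0.3, 0.6, -0.2]
finger_gap: 0.998
finger_force: 0.0
```

Run:
```python
from h import *
d=cam('wrist');save(d,'w1.png',None,1.5); s=ctrl.state();print(s['clock'],s['eef_pos'],s['orientation'],s['force'])
```

```text
1.15 [ 447.55915055 -430.37901018  231.2416939 ] [-3.14086012e+00  1.58730313e-03  8.97803374e-01] [-0.7830422  -0.73545866 -0.60019166]
```

View pics/w1.png

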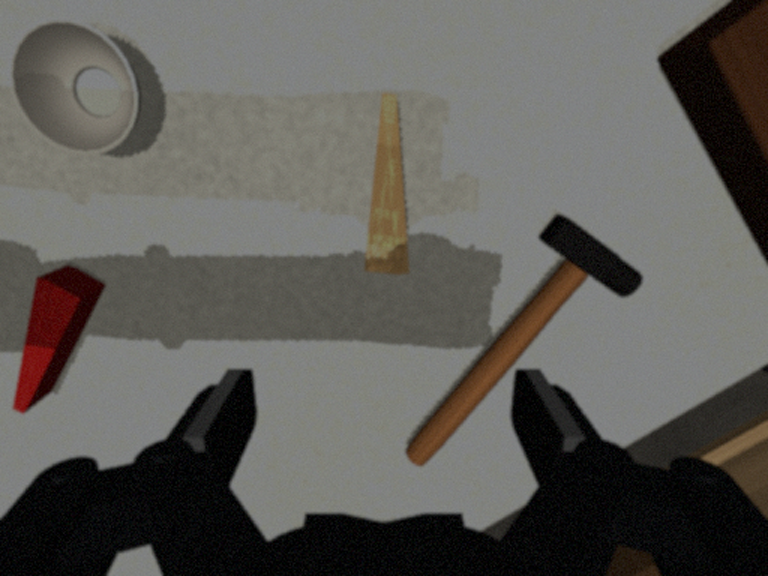

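The wrist view shows the wedge's thin end at (382..398, 95). Its thick end is at rows 248–272, between (368,248) and (409,273), and the darker band there may be the end face.

Run:
```python
from h import *
d=load('wrist')
f=lambda u,v,z: px2w(d,u/1.5,v/1.5,z)
print('cam',-d['R'].T@d['t'],d['R'][2])
print('thin',f(382,95,36),f(398,95,36)); print('thick36',f(370,246,36),f(407,246,36)); print('36b',f(365,272,36),f(409,272,36)); print('z0',f(365,272,0),f(409,272,0))
```

```text
cam [ 500.37576393 -366.50773178  375.05115783] [-0.19756041 -0.24800809 -0.94839964]
thin [ 514.9 -346.7   36. ] [ 523.6 -353.7   36. ]
thick36 [ 440.3 -425.5   36. ] [ 462.7 -443.4   36. ]
36b [ 423.9 -439.5   36. ] [ 451.1 -461.    36. ]
z0 [ 415.8 -447.2    0. ] [ 445.9 -471.1    0. ]
```

>>> carry_out(
  commands=[
    [[0.1,0,-2.5],0,7.5],
    [[0.2,0,-6],0,7.5],
    [[0.3,0,-10],0,7.5],
    [[0.4,0,-14],0,7.5],
    [[0.4,0,-17.5],0,7.5],
    [[0.4,0,-20],0,7.5],
    [[0.4,0,-21.5],0,7.5],
    [[0.4,0,-22.3],0,7.5],
    [[0.4,0,-22.4],0,7.5],
    [[0.4,0,-22.4],0,2.0],
    [[0.4,0,-22.4],0,2.0],
    [[0.4,0,-22.4],0,2.0],
    [[0.4,0,-22.4],0,2.0],
    [[0.4,0,-22.4],0,2.0],
    [[0.4,0,-22.4],0,2.0],
    [[0.4,0,-22.4],0,2.0],
    [[0.4,0,-22.4],0,2.0],
  ],
  force=40,
)

```text
clock: 2.85
eef_pos: [454.0, -430.2, 8.9]
orientation: [3.139, 0.0, 0.9]
force: [-0.1, 0.2, 6.0]
finger_gap: 0.366
finger_force: 39.9
```

>>> carry_out(
  commands=[
    [[0,0,1.5],0,2.0],
    [[0,0,4],0,2.0],
    [[0,0,7],0,2.0],
    [[0,0.5,10],-0.03,2.0],
    [[0.2,2.5,12],-0.08,2.0],
    [[0.5,5,12],-0.14,2.0],
    [[0.8,8,12],-0.2,2.0],
    [[1.1,11,12],-0.27,2.0],
    [[1.4,14,12],-0.34,2.0],
    [[1.7,17,12],-0.41,2.0],
    [[2.0,20,12],-0.48,2.0],
    [[2.3,23,12],-0.55,2.0],
    [[2.6,26,12],-0.62,2.0],
    [[2.9,29,12],-0.69,2.0],
    [[3.2,32,12],-0.76,2.0],
    [[3.5,34.5,12],-0.82,2.0],
    [[3.7,36,12],-0.86,2.0],
    [[3.7,36.5,12],-0.87,2.0],
    [[3.7,36.5,12],-0.87,2.0],
    [[3.7,36.5,12],-0.87,2.0],
  ],
)

```text
clock: 4.85
eef_pos: [489.8, -65.8, 127.4]
orientation: [3.141, 0.0, 0.029]
force: [0.5, -1.4, -1.1]
finger_gap: 0.362
finger_force: 39.6
```

Run:
```python
from h import *
d=cam('wrist');save(d,'w2.png',None,1.56); s=ctrl.state();print(s['clock'],s['eef_pos'],s['orientation'],s['force'],s['finger_gap'])
```

```text
4.9 [489.76797545 -66.09750582 127.38553071] [3.14062005e+00 2.28299718e-04 2.80014235e-02] [-0.03942703 -0.04572556 -0.84674497] 0.3638022442033964
```

View pics/w2.png

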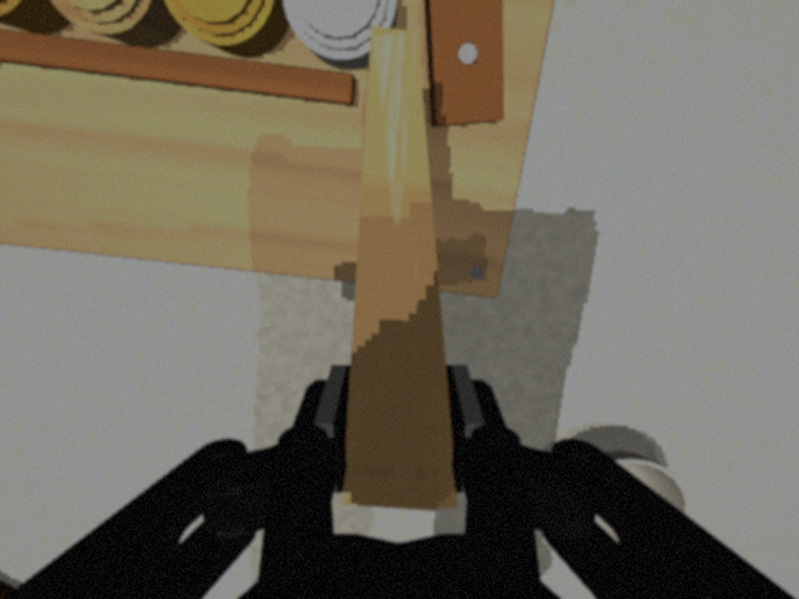

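The wrist view shows the held wedge with its thin end at (372..418, 30) and its thick end at (345..455, 505). The stop's front inner top corner is at (436,124), the board's front right corner at (498,297), and the rail's front end corner at (353,104).

Run:
```python
from h import *
d=load('wrist')
f=lambda u,v,z: px2w(d,u/1.56,v/1.56,z)
print('thin',f(372,29,155),f(417,29,155)); print('thick',f(345,503,155),f(456,508,155))
print('stop in/out',f(436,124,48),f(502,120,48)); bc=f(498,297,10); print('board corner, edgeL',bc,f(0,243,10),f(553,0,10))
print('rail',f(353,104,24),f(0,62,24)); 
yw=-.08;c,s=np.cos(yw),np.sin(yw);R=np.array([[c,-s],[s,c]])
for n,p,b in(('bc',bc,(-135,-160)),('stop',f(436,124,48),(-45,-113)),('rail',f(353,104,24),(-39.5,-72)),):print(n,'origin',p[:2]-R@np.array(b))
```

```text
thin [594.9 -57.6 155. ] [595.2 -67.5 155. ]
thick [465.1 -50.6 155. ] [464.1 -85.  155. ]
stop in/out [578.7 -80.9  48. ] [ 581.2 -110.4   48. ]
board corner, edgeL [ 484.9 -125.5   10. ] [509.3 160.4  10. ] [ 638.2 -137.7   10. ]
rail [587.5 -41.4  24. ] [601.3 127.2  24. ]
bc origin [632.25458139  23.19978932]
stop origin [632.5864372   28.14243158]
rail origin [632.62752536  27.21309244]
```

>>> carry_out(
  commands=[
    [[1,-0.2,0],-0.012,2.0],
    [[1.96,-0.44,-0.5],-0.025,2.0],
    [[1.96,-0.44,-2],-0.025,2.0],
    [[1.96,-0.44,-4],-0.025,2.0],
    [[1.96,-0.44,-6],-0.025,2.0],
    [[1.96,-0.44,-7.5],-0.025,2.0],
    [[1.96,-0.44,-7.5],-0.025,2.0],
    [[1.96,-0.44,-7.5],-0.025,2.0],
  ],
)

```text
clock: 5.7
eef_pos: [510.2, -69.2, 52.1]
orientation: [3.142, 0.0, 0.004]
force: [0.1, 0.7, -1.4]
finger_gap: 0.365
finger_force: 39.5
```

Run:
```python
from h import *
d=cam('wrist');save(d,'w3.png',(150,0,350,150),4); s=ctrl.state();print(s['clock'],s['eef_pos'],s['orientation'],s['force'],s['finger_gap'])
```

```text
5.75 [510.69937488 -69.22990962  52.7535019 ] [ 3.14135392e+00 -1.29782758e-03  4.26658840e-03] [ 0.72930709  0.03004118 -0.66121514] 0.3674586620860864
```

View pics/w3.png

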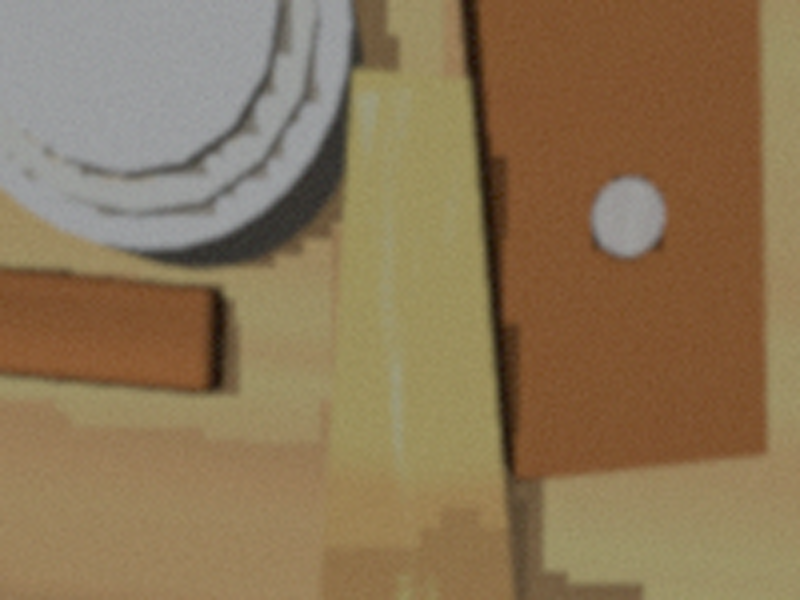

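This crop shows the wedge's thin end at (355..470, 72) and its slanted edge from (472,80) to (510,560), parallel to the stop's face. The stop's inner edge runs from (475,0) to (515,475), and plinth_d's right edge is near (352,20).

Run:
```python
from h import *
d=load('wrist')
f=lambda u,v,z: px2w(d,150+u/4,v/4,z)
S=f(515,475,48);yw=-.081;c,s=np.cos(yw),np.sin(yw);R=np.array([[c,-s],[s,c]])
o=S[:2]-R@np.array((-45,-113))
B=lambda p:(R.T@(p[:2]-o)).round(1)
zt=52.5-8.5+36
print('S',S,'rail',B(f(213,388,24)),'expect -39.5 -72','stop far',B(f(475,0,48)))
print('tipL',B(f(355,72,zt)),'tipR',B(f(470,72,zt)),'L far',B(f(327,520,zt)),'R far',B(f(508,520,zt)))
for p in((352,20),(340,120),(310,180)): print('plinth edge z34',B(f(*p,34)))
```

```text
S [578.8 -80.9  48. ] rail [-39.  -72.4] expect -39.5 -72 stop far [   4.4 -103.2]
tipL [ -9.7 -92.9] tipR [  -8.9 -102.7] L far [-47.9 -92.8] R far [ -46.4 -110.1]
plinth edge z34 [  4.5 -89.1]
plinth edge z34 [ -6.2 -88.4]
plinth edge z34 [-13.1 -85.1]
```

>>> carry_out(
  commands=[
    [[0,0,-1],0,2.0],
    [[0,0,-2],0,2.0],
    [[0,0,-2.8],0,2.0],
    [[0,0,-3.1],0,2.0],
    [[0,0,-3.25],0,2.0],
    [[0,0,-3.25],0,2.0],
    [[0,0,-3.25],0,2.0],
  ],
)

```text
clock: 6.45
eef_pos: [510.0, -68.8, 20.1]
orientation: [3.141, -0.001, 0.005]
force: [-0.1, 0.4, -0.7]
finger_gap: 0.366
finger_force: 39.6
```

>>> carry_out(
  commands=[
    [[0,0,-0.08],0,2.0],
    [[0.5,0.05,-0.08],0,2.0],
    [[1,0.11,-0.08],0,2.0],
    [[1.5,0.17,-0.08],0,2.0],
    [[2,0.23,-0.08],0,2.0],
    [[2.5,0.29,-0.08],0,2.0],
    [[3,0.35,-0.08],0,2.0],
    [[3.4,0.4,-0.08],0,2.0],
    [[3.8,0.44,-0.08],0,2.0],
    [[4.1,0.48,-0.08],0,2.0],
    [[4.1,0.48,-0.08],0,2.0],
  ],
)

```text
clock: 7.55
eef_pos: [551.2, -64.0, 19.0]
orientation: [3.142, -0.001, 0.005]
force: [0.2, -0.9, -1.3]
finger_gap: 0.362
finger_force: 39.5
```

Run:
```python
from h import *
d=cam('wrist');save(d,'w4.png',(150,0,350,150),4); s=ctrl.state();print(s['clock'],s['eef_pos'],s['orientation'],s['force'],s['finger_gap'])
```

```text
7.6 [550.8951035  -64.02622387  19.00263424] [ 3.14154377e+00 -2.98394216e-04  4.92992000e-03] [ 0.2509381  -0.90076717 -0.50727836] 0.3661351032802176
```

View pics/w4.png

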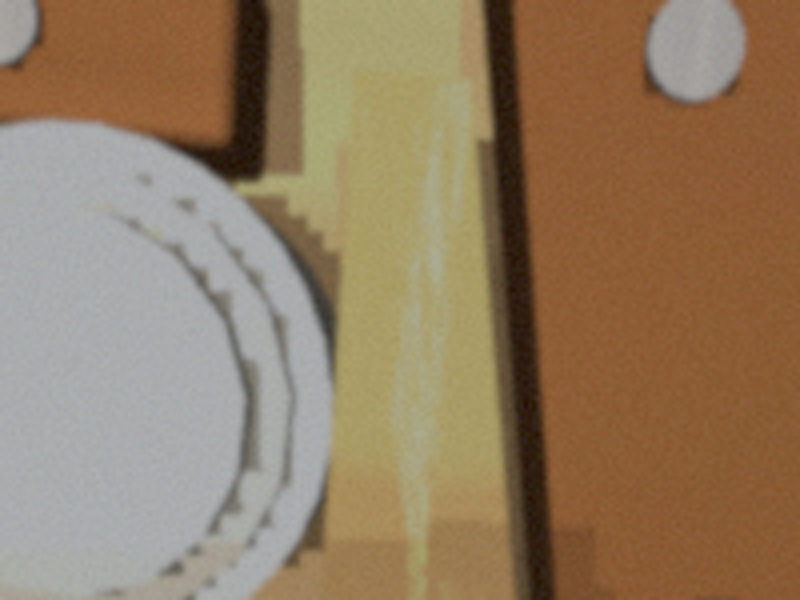

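The thin end is in the gap and touching plinth_d (straight edge near (333,370)), with the wedge parallel to the stop. I'll release, back out and close the fingers.

>>> carry_out(
  commands=[
    [[0,0,-0.05],0,4],
    [[0,0,-0.05],0,5],
    [[0,0,-0.05],0,6],
    [[0,0,-0.05],0,6],
    [[0,0,0],0,6],
    [[0,0,0],0,6],
    [[-1.5,0.1,0],0,6],
    [[-3.5,0.2,0],0,6],
    [[-5.5,0.3,0],0,6],
    [[-7.5,0.2,0],-0.04,6],
    [[-7.5,0.2,0],-0.085,3],
    [[-7.5,0.2,0],-0.085,0],
    [[-7.5,0.2,0],-0.085,0],
    [[-7.5,0.2,0],-0.085,0],
    [[-7.5,0.2,0],-0.085,0],
    [[-7.5,0.2,0],-0.085,0],
    [[-7.5,0.2,0],-0.085,0],
  ],
)

```text
clock: 9.3
eef_pos: [475.7, -62.0, 18.9]
orientation: [-3.142, 0.0, -0.08]
force: [0.2, -0.5, 0.6]
finger_gap: -0.001
finger_force: 0.0
```

Run:
```python
from h import *
d=cam('wrist');save(d,'w5.png',None,1.56); s=ctrl.state();print(s['clock'],s['eef_pos'],s['orientation'],s['force'],s['finger_gap'])
```

```text
9.35 [475.66351184 -62.01583553  18.93337954] [ 3.14158207e+00  1.33405338e-04 -8.00081859e-02] [-0.16434669  0.26600234 -0.59849832] -0.0010164511358778303
```

View pics/w5.png

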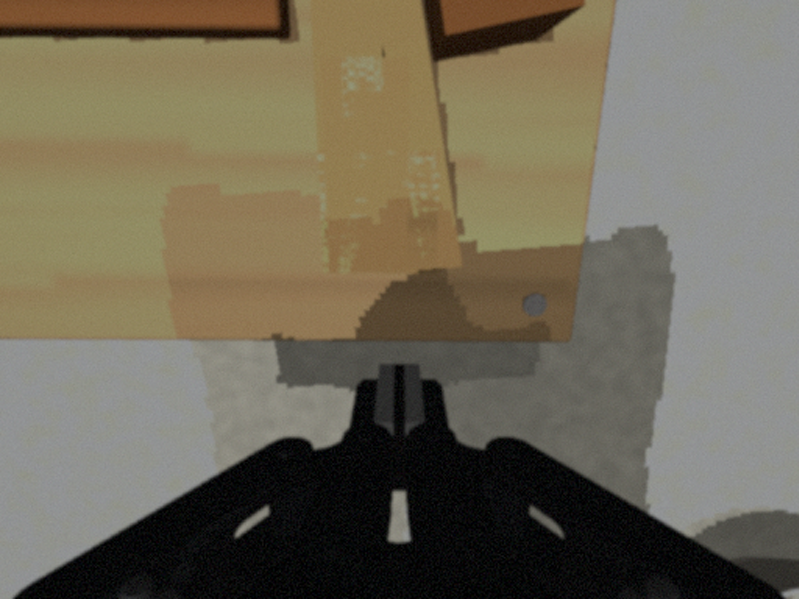

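The released wedge lies flat, with its butt corners at (328,272) and (461,266) and the closed fingers centred behind it at x≈399. I'll approach and push gently along the stop's slope.

>>> carry_out(
  commands=[
    [[1.5,-0.12,0],0,0],
    [[3,-0.24,0],0,0],
    [[3.6,-0.29,0],0,0],
    [[3.9,-0.3,0],0,0],
    [[4.2,-0.27,0],0,0],
    [[4.5,-0.23,0],0,0],
    [[4.8,-0.2,0],0,0],
    [[5.1,-0.16,0],0,0],
    [[5.4,-0.13,0],0,0],
    [[5.7,-0.09,0],0,0],
    [[6,-0.06,0],0,0],
    [[6,-0.06,0],0,0],
  ],
)

```text
clock: 10.55
eef_pos: [536.3, -62.5, 19.0]
orientation: [-3.141, -0.001, -0.08]
force: [0.0, -0.5, 0.4]
finger_gap: -0.003
finger_force: 0.0
```

>>> carry_out(
  commands=[
    [[0.2,0.01,0],0,0],
    [[0.4,0.02,0],0,0],
    [[0.6,0.03,0],0,0],
    [[0.8,0.04,0],0,0],
    [[0.9,0.04,0],0,0],
  ],
)

```text
clock: 11.05
eef_pos: [544.5, -61.8, 18.9]
orientation: [-3.141, 0.001, -0.08]
force: [-1.6, -0.2, -0.1]
finger_gap: -0.002
finger_force: 0.8
```

Run:
```python
from h import *
d=cam('wrist');save(d,'w6.png',None,1.56); s=ctrl.state();print(s['clock'],s['eef_pos'],s['orientation'],s['force'],s['finger_gap'])
```

```text
11.1 [544.71168398 -61.87703547  18.86747466] [-3.14129684e+00  2.96904234e-04 -7.98483987e-02] [-1.94757865  1.07222051 -0.03325279] -0.002993854647034369
```

View pics/w6.png

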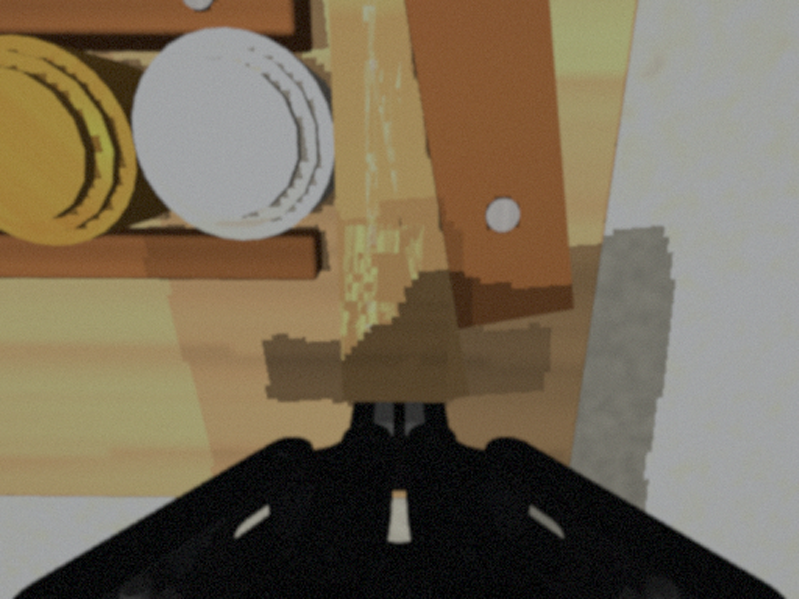

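The wedge is straight in the gap against the stop and plinth_d, with the fingers on its butt. The butt is still about 70 px in front of the stop's end at (460,328), so I'll keep pushing.

>>> carry_out(
  commands=[
    [[0.15,0.02,0],0,0],
    [[0.3,0.03,0],0,0],
    [[0.45,0.05,0],0,0],
    [[0.6,0.07,0],0,0],
    [[0.6,0.07,0],0,0],
  ],
)

```text
clock: 11.6
eef_pos: [549.6, -61.6, 18.8]
orientation: [3.141, 0.002, -0.08]
force: [-4.8, 0.2, 1.4]
finger_gap: 0.002
finger_force: 2.3
```

>>> carry_out(
  commands=[
    [[0.15,0.02,0],0,0],
    [[0.3,0.03,0],0,0],
    [[0.4,0.05,0],0,0],
    [[0.4,0.05,0],0,0],
  ],
)

```text
clock: 12.0
eef_pos: [550.2, -61.6, 18.1]
orientation: [3.14, 0.009, -0.081]
force: [-11.0, -0.2, 3.9]
finger_gap: -0.001
finger_force: 4.8
```

>>> carry_out(
  commands=[
    [[0.1,0.01,0],0,0],
    [[0.2,0.02,0],0,0],
    [[0.3,0.03,0],0,0],
    [[0.3,0.03,0],0,0],
    [[0.3,0.03,0],0,0],
  ],
)

```text
clock: 12.5
eef_pos: [550.6, -61.4, 17.5]
orientation: [3.14, 0.014, -0.081]
force: [-14.0, -0.4, 7.2]
finger_gap: 0.001
finger_force: 6.7
```

>>> carry_out(
  commands=[
    [[0.1,0.01,0],0,0],
    [[0.25,0.02,0],0,0],
    [[0.25,0.02,0],0,0],
    [[0.25,0.02,0],0,0],
  ],
)

```text
clock: 12.9
eef_pos: [550.9, -61.2, 17.0]
orientation: [3.14, 0.019, -0.081]
force: [-15.6, 0.4, 8.2]
finger_gap: -0.0
finger_force: 8.2
```

Jammed at about 16 N. I'll retract straight back and up, then look.

>>> carry_out(
  commands=[
    [[-0.5,0.04,0],0,0],
    [[-1,0.08,0],0,0],
    [[-1.5,0.12,0],0,0],
    [[-2.5,0.2,0],0,0],
    [[-4,0.3,0.5],0,0],
    [[-6,0.5,2.5],0,0],
    [[-7,0.5,5.5],0,0],
    [[-7,0.5,9],0,0],
    [[-7,0.5,12],0,0],
    [[-7,0.5,14],0,0],
    [[-7,0.5,14],0,0],
  ],
)

```text
clock: 14.0
eef_pos: [493.2, -55.7, 162.9]
orientation: [3.141, -0.01, -0.08]
force: [-0.4, -0.2, -1.1]
finger_gap: -0.004
finger_force: 0.0
```

Run:
```python
from h import *
d=cam('wrist');save(d,'w7.png',None,1.56); s=ctrl.state();print(s['clock'],s['eef_pos'],s['orientation'],s['force'],s['finger_gap'])
```

```text
14.05 [491.56008377 -55.53543509 160.71210963] [ 3.14146599 -0.00519319 -0.07999199] [ 0.41250262  0.97051919 -0.2647345 ] 0.0033742268482797573
```

View pics/w7.png

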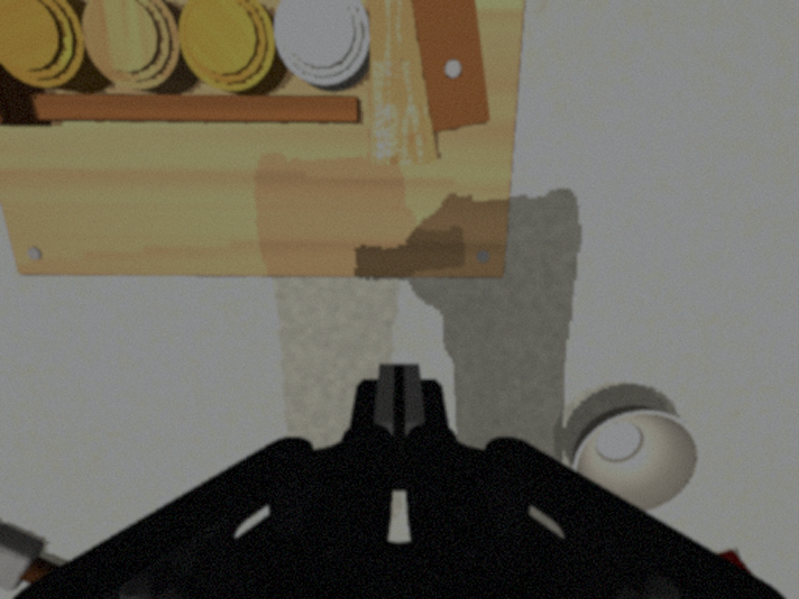

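The row is closed up with the plinths touching. The wedge lies flat and straight, with its butt at row 163, about 17–20 mm in front of the stop's end at row 130. I'll hand in.

```bash
python3 -c "
from bench import ctrl
print(ctrl.close_job())"
```

```text
the job is handed in; nothing more can be done
None
```

The wedge is jammed flat in the gap (last push about 16 N), the plinth row is closed up, and I touched nothing else on the bench; the job was handed in at about 14 s on the robot's clock.

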